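# Reload hardness specimens in reverse order for the drift check

## Robot

A 6-joint arm with a two-finger parallel gripper is mounted at the origin on the work surface. World frame = base frame: x ahead of the robot, y to its left, z up, the work surface at z = 0. Lengths are in m, angles in rad, forces in N, time in s.
With the tool pointing down it reaches from about 0.375 to 0.9 m from the base axis. Payload 3.1 kg.
Tool frame: the origin (TCP) lies at the very end of the fingers, on their centre line; the grasp point (between the pads) lies 19 mm behind it; z points along the fingers, y is the line along which they close (so a half turn about z gives the same grasp; the last joint's range is limited). The gripper opens to 85 mm and grips with 20 to 120 N. Pads are 22 mm wide; open, the fingers measure 114 mm over their backs; the gripper's body (76 mm by 85 mm) begins 54 mm behind the grasp point. The pads swing forward as they close: fully open they stand 13 mm farther back than shut.
Start: joints at [-1.3, 0.527, 1.433, -0, 1.181, -0.178], TCP at [0.272, -0.563, 0.231] pointing down, gripper open.
Joint ranges: [-3.08, 3.08], [-0.75, 2.2], [0.22, 2.44], [-1.43, 4.57], [0, 2.65], [-2.85, 2.85]. Speed limits (rad/s): [2.79, 2.79, 3.14, 3.14, 3.14, 3.14].

## Interface

Orientations are given as a unit quaternion [x, y, z, w].
In Python, from station import sense, snapshot, camera_params, sign_off gives the robot as it stands.
- The arm moves only by the shell command python3 -m handwheel 'ROWS' [OPENING] [FORCE]. ROWS is JSON, a list that holds one entry, the list of rows, each a list of 4 numbers: the shift along the tool's x, y, z in units of 25 mm (1.0 is 25 mm), then the turn about the tool's z in units of 6 degrees (1.0 is 6 degrees). A call has 1 to 20 rows; each row shifts and turns the commanded pose from where the row before left it, along the tool's axes as they then stand; what a row does not reach is not made up. A row lasts 1/8 s, in which the tool goes at most 62.5 mm and 10.7 degrees, less where a joint would pass 70% of its speed; a pose out of reach is approached as far as the arm can. A call is refused whole if a number of a shift passes 1 or a number of a turn 1, either way. A call with a gripper value outside its range is refused whole. OPENING is the finger opening in mm, from 0 to 85.4, set as the call begins (- or left out, the last holds). The fingers move at their own pace and stop on an object; FORCE is the grip in N (left out, the last holds). Time passes only in rows, so rows that do not move let the fingers close. It gives the time, the measured TCP pose, the force, the opening and the grip force at its end, in the units of the state.
- sense(): the state, without advancing time (a new reading comes with each control period).
- snapshot(name): name is "scene" or "top"; returns (picture, depth): 480x640x3 uint8, red, green, blue; 480x640 float32, m along the optical axis (not along the pixel's ray), 0 where there is no reading.
- camera_params(name): a dict with "mtx" (3x3 intrinsics, pixels), "D" ([k1, k2, p1, p2, k3] as OpenCV has them; the pictures are not rectified), "extrinsics" (4x4, takes a point from camera to world coordinates). Camera axes: x right, y up, looking along -z (the intrinsics and any distortion apply to the point x, -y, -z); pixel columns grow to the right and rows downward; lengths in m; the calibration is good to about 2 mm. A picture is of the moment at which its call begins. camera_params takes no time and is no camera call.
- sign_off(): hands the job in; it is judged then, once.
The state is a dict: "t": time; "q": joint angles; "qd": joint speeds; "tau": joint torques, N m; "tcp_pos": TCP position; "tool_rot": TCP orientation; "force": force on the tool from outside, world axes, zero at the start; "ft_torque": the same for the moment, N m; "finger_gap": opening from 0.0 (shut) to 1.0 (fully open); "gripper_force": force on a finger pad.
Only numpy, scipy, OpenCV 4.12 (cv2) and the standard library are available. Lean on these libraries where they do the work, as an engineer would, in place of code of your own. Each camera call takes 0.05 s, during which the arm holds its last target. There are 200 camera calls.

## Task

The four brass specimens on the grey steel tray have had their first pass on the hardness tester; the second pass, which cancels its drift, runs backwards. Move all four into the pockets of the wooden rack in the reverse order, left and right as seen from the robot: the specimen from the left end of the tray goes into the right-end pocket, the next into the next pocket to its left, and so on. Set each down gently, never dropped, standing upright on the floor of its pocket.

Things in the scene. Friction and masses are not known exactly. Their poses are not given: they have to be found in the camera images.
- round: Round slug: solid brass cylinder, 36 mm diameter, 45 mm tall, about 0.4 kg, standing on end. Origin: centre of its underside; z up along its height.
- tube: Tube piece: brass tube, 36 mm outer and 22 mm inner diameter, open bore seen from above, 45 mm tall, about 0.25 kg, standing on end. Origin: centre of its underside; z up along its height.
- square: Square block: solid brass, 32 x 32 mm, 45 mm tall, about 0.4 kg, standing on end. Origin: centre of its underside; z up along its height; x and y square to its sides, turned at most 0.12 rad from the tray's.
- flat: Flat bar: solid brass, 16 mm (its x) by 36 mm (its y), 45 mm tall, about 0.22 kg, standing on end. Origin: centre of its underside; z up along its height; turned at most 0.12 rad from the tray, its long side along the row.
- seat_round: Fixed black rubber coaster, 3 mm thick, on the tray, on which the round slug stands at the start: a disc of 46 mm diameter. Origin: centre of its underside (6 mm above the table; its top is at 9 mm); axes parallel to the tray's. It stays when the specimen is taken.
- seat_tube: Fixed black rubber coaster, 3 mm thick, on the tray, on which the tube piece stands at the start: a disc of 46 mm diameter with a 12 mm hole in its middle. Origin: centre of its underside (6 mm above the table; its top is at 9 mm); axes parallel to the tray's. It stays when the specimen is taken.
- seat_square: Fixed black rubber coaster, 3 mm thick, on the tray, on which the square block stands at the start: a 42 mm square. Origin: centre of its underside (6 mm above the table; its top is at 9 mm); axes parallel to the tray's. It stays when the specimen is taken.
- seat_flat: Fixed black rubber coaster, 3 mm thick, on the tray, on which the flat bar stands at the start: a rectangle, 26 mm (x) by 46 mm (y). Origin: centre of its underside (6 mm above the table; its top is at 9 mm); axes parallel to the tray's. It stays when the specimen is taken.
- tray: First-pass tray: fixed grey steel plate, 80 (x) by 270 mm (y), 6 mm thick, ends turned up to 12 mm. Origin: centre of its underside, on the table. Seats in a row at x = 0, y = -97.5, -32.5, 32.5, 97.5 mm; which specimen is where changes. x points away from the robot, +y to the robot's left, turned up to 0.2 rad. May be the nearer or the farther of the two.
- rack: Second-pass rack: fixed brown wooden board, 80 (x) by 276 mm (y), 12 mm thick, empty at the start, with four square pockets 52 x 52 mm in a row at x = 0, y = -97.5, -32.5, 32.5, 97.5 mm. Pocket floors 6 mm, walls between and around them 12 mm above the table. Origin: centre of its underside. x points away from the robot, +y to the robot's left, turned up to 0.2 rad.

How it is judged:
At the end, for the whole second after the job is handed in: Each specimen stands upright (0.1 rad) and at rest on the floor of its own rack pocket (underside 3 to 9.5 mm above the rack's, within 19 mm of the pocket's centre along the row and across), in the pocket that mirrors its tray place: tray place y goes to rack pocket -y (((y of seat_round in the frame of tray between -0.1175 and -0.0775 m and y of round in the frame of rack between 0.0785 and 0.1165 m) or (y of seat_round in the frame of tray between -0.0525 and -0.0125 m and y of round in the frame of rack between 0.0135 and 0.0515 m) or (y of seat_round in the frame of tray between 0.0125 and 0.0525 m and y of round in the frame of rack between -0.0515 and -0.0135 m) or (y of seat_round in the frame of tray between 0.0775 and 0.1175 m and y of round in the frame of rack between -0.1165 and -0.0785 m)) and x of round in the frame of rack between -0.019 and 0.019 m and z of round in the frame of rack between 0.003 and 0.0095 m and angle between each of round, tube, square, flat's own z axis and vertical below 0.1 rad and linear speed of each of round, tube, square, flat below 0.03 m/s and ((y of seat_tube in the frame of tray between -0.1175 and -0.0775 m and y of tube in the frame of rack between 0.0785 and 0.1165 m) or (y of seat_tube in the frame of tray between -0.0525 and -0.0125 m and y of tube in the frame of rack between 0.0135 and 0.0515 m) or (y of seat_tube in the frame of tray between 0.0125 and 0.0525 m and y of tube in the frame of rack between -0.0515 and -0.0135 m) or (y of seat_tube in the frame of tray between 0.0775 and 0.1175 m and y of tube in the frame of rack between -0.1165 and -0.0785 m)) and x of tube in the frame of rack between -0.019 and 0.019 m and z of tube in the frame of rack between 0.003 and 0.0095 m and ((y of seat_square in the frame of tray between -0.1175 and -0.0775 m and y of square in the frame of rack between 0.0785 and 0.1165 m) or (y of seat_square in the frame of tray between -0.0525 and -0.0125 m and y of square in the frame of rack between 0.0135 and 0.0515 m) or (y of seat_square in the frame of tray between 0.0125 and 0.0525 m and y of square in the frame of rack between -0.0515 and -0.0135 m) or (y of seat_square in the frame of tray between 0.0775 and 0.1175 m and y of square in the frame of rack between -0.1165 and -0.0785 m)) and x of square in the frame of rack between -0.019 and 0.019 m and z of square in the frame of rack between 0.003 and 0.0095 m and ((y of seat_flat in the frame of tray between -0.1175 and -0.0775 m and y of flat in the frame of rack between 0.0785 and 0.1165 m) or (y of seat_flat in the frame of tray between -0.0525 and -0.0125 m and y of flat in the frame of rack between 0.0135 and 0.0515 m) or (y of seat_flat in the frame of tray between 0.0125 and 0.0525 m and y of flat in the frame of rack between -0.0515 and -0.0135 m) or (y of seat_flat in the frame of tray between 0.0775 and 0.1175 m and y of flat in the frame of rack between -0.1165 and -0.0785 m)) and x of flat in the frame of rack between -0.019 and 0.019 m and z of flat in the frame of rack between 0.003 and 0.0095 m); the robot touches nothing.
It fails at once if the round slug was dropped or flung onto a surface (faster than 0.6 m/s with its underside less than 30 mm above the table) (height (world z) of round below 0.03 m and linear speed of round above 0.6 m/s).
It fails at once if the tube was dropped or flung onto a surface (faster than 0.6 m/s with its underside less than 30 mm above the table) (height (world z) of tube below 0.03 m and linear speed of tube above 0.6 m/s).
It fails at once if the square block was dropped or flung onto a surface (faster than 0.6 m/s with its underside less than 30 mm above the table) (height (world z) of square below 0.03 m and linear speed of square above 0.6 m/s).
It fails at once if the flat bar was dropped or flung onto a surface (faster than 0.6 m/s with its underside less than 30 mm above the table) (height (world z) of flat below 0.03 m and linear speed of flat above 0.6 m/s).
It also fails if it takes over 99 s, if anything falls off the work surface, if the arm or the gripper's body presses on something with over 40 N, if the wrist force passes 120 N, or if a joint passes its speed limit or range.

## Working session

There is one attempt and no reset: what is moved stays moved. The work goes in short steps, Python scripts to look and compute and a shell command to move; the robot and the scene stay as the last step left them, time stands still between calls to the robot, and variables do not carry over. Pictures are saved under pics/ and viewed, at most 14 in all, crops included, and the job is handed in when it is done.

```bash
ls; mkdir -p pics
python3 - <<'E'
from station import *
import cv2,numpy as np
np.set_printoptions(precision=4,suppress=True)
s=sense();print({k:np.round(v,3) for k,v in s.items()})
for n in("scene","top"):
    p,d=snapshot(n);cv2.imwrite(f"pics/{n}0.png",p[:,:,::-1]);np.savez(f"{n}0.npz",p=p,d=d)
    c=camera_params(n);print(n,np.array(c["mtx"]),c["D"],np.array(c["extrinsics"]),sep="\n")
E
```

```text
pics
{'t': np.float64(0.0), 'q': array([-1.299,  0.528,  1.434,  0.   ,  1.181, -0.178]), 'qd': array([-0.001, -0.   , -0.001, -0.   ,  0.001, -0.001]), 'tau': array([ -0.   , -44.235, -17.803,  -0.   ,   0.009,   0.   ]), 'tcp_pos': array([ 0.272, -0.562,  0.23 ]), 'tool_rot': array([ 0.975,  0.223, -0.   , -0.001]), 'force': array([0.039, 0.103, 0.143]), 'ft_torque': array([-0.034, -0.004,  0.021]), 'gripper_force': np.float64(0.0), 'finger_gap': np.float64(1.0)}
scene
[[559.39     0.     318.3557]
 [  0.     559.39   241.6627]
 [  0.       0.       1.    ]]
[0.0456 0.     0.     0.     0.    ]
[[-0.3111 -0.7582  0.573   0.9599]
 [ 0.9503 -0.2417  0.1962  0.1329]
 [-0.0103  0.6056  0.7957  0.6042]
 [ 0.      0.      0.      1.    ]]
top
[[518.9623   0.     315.5135]
 [  0.     518.9623 242.3511]
 [  0.       0.       1.    ]]
[0.036 0.    0.    0.    0.   ]
[[-0.007   0.9801 -0.1986  0.4042]
 [-1.     -0.0081 -0.0045 -0.0175]
 [-0.006   0.1985  0.9801  0.7418]
 [ 0.      0.      0.      1.    ]]
```

View pics/scene0.png

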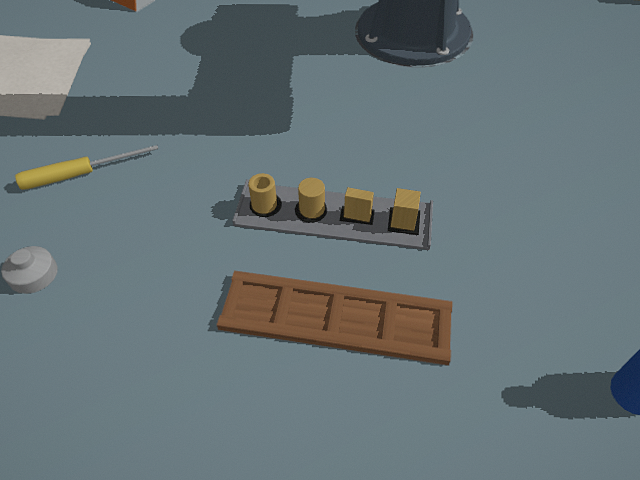

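View pics/top0.png

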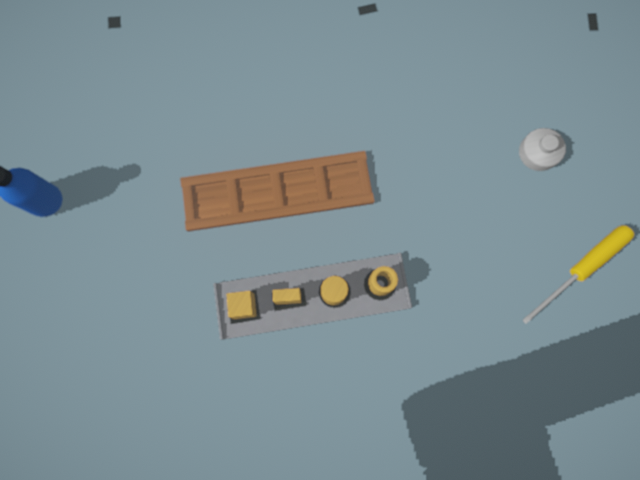

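The overhead picture shows the tray nearer the robot. From the robot's left it holds square (240,305), flat (287,297), round (335,291) and tube (382,281). The empty rack is behind it, with its pockets from (212,200) to (347,180). The scene picture shows the same row mirrored, from tube at (262,193) to square at (405,210).

```bash
cat > vis.py <<'E'
from station import *
import cv2,numpy as np
np.set_printoptions(precision=4,suppress=True)
def cam(n):
    c=camera_params(n);return np.array(c["mtx"]),np.array(c["D"]),np.array(c["extrinsics"])
def rays(n,uv):
    K,D,E=cam(n);p=cv2.undistortPoints(np.float64(uv).reshape(-1,1,2),K,D)[:,0]
    d=np.c_[p[:,0],-p[:,1],-np.ones(len(p))]@E[:3,:3].T
    return E[:3,3],d           # d is per unit depth
def onplane(n,uv,z):
    o,d=rays(n,uv);return o+d*((z-o[2])/d[:,2])[:,None]
def cloud(n,uv,dep):
    o,d=rays(n,uv);return o+d*dep[np.int32(uv[:,1]),np.int32(uv[:,0])][:,None]
def tri(uva,uvb):
    A=np.zeros((3,3));b=np.zeros(3)
    L=[(rays(n,[u])[0],rays(n,[u])[1][0]) for n,u in(("scene",uva),("top",uvb))]
    for o,d in L:
        d=d/np.linalg.norm(d);M=np.eye(3)-np.outer(d,d);A+=M;b+=M@o
    x=np.linalg.solve(A,b)
    return x,[np.linalg.norm(np.cross(x-o,d/np.linalg.norm(d))) for o,d in L]
def mask(p,lo,hi):
    h=cv2.cvtColor(p,cv2.COLOR_RGB2HSV);return cv2.inRange(h,np.array(lo),np.array(hi))
def blobs(m,amin):
    n,l,s,c=cv2.connectedComponentsWithStats(m);return [l==i for i in range(1,n) if s[i,4]>amin]
def px(b): return np.argwhere(b)[:,::-1].astype(float)
E
python3 - <<'E'
from vis import *
for n in("scene","top"):
    f=np.load(n+"0.npz");p,d=f["p"],f["d"];hsv=cv2.cvtColor(p,cv2.COLOR_RGB2HSV)
    pts=[(262,205),(312,200),(405,215),(335,285),(240,300),(340,345)] if n=="scene" else [(240,305),(287,297),(335,291),(275,165),(347,180),(300,320)]
    print(n,[hsv[v,u].tolist() for u,v in pts])
    for nm,lo,hi,a in(("brass",(15,110,60),(30,255,255),80),("wood",(5,90,30),(14,255,255),800)):
        for b in blobs(mask(p,lo,hi),a):
            q=px(b);c=q.mean(0)
            if not(150<c[0]<480 and 120<c[1]<370):continue
            w=cloud(n,q,d);z=w[:,2];print(nm,len(q),c,"z pct",np.percentile(z,[2,25,50,75,98]))
            zt=np.percentile(z,90);t=w[abs(z-zt)<.004];r=cv2.minAreaRect(np.float32(t[:,:2]*1000))
            print("   top z",np.median(t[:,2]),"rect",np.round(r[0],1),np.round(r[1],1),round(r[2],1),"mean",t.mean(0),"px",q[abs(z-zt)<.004].mean(0))
E
```

```text
scene [[20, 133, 107], [20, 137, 104], [19, 134, 101], [12, 120, 127], [13, 134, 124], [14, 138, 70]]
brass 930 [262.514  193.2376] z pct [0.0112 0.0295 0.043  0.0533 0.0562]
   top z 0.0544823438796892 rect [ 492.4 -106.6] [34.3 34.4] 10.6 mean [ 0.494  -0.1062  0.0544] px [261.2389 183.5631]
brass 937 [311.4269 197.5005] z pct [0.0125 0.0302 0.0486 0.0547 0.0563]
   top z 0.05480781963206938 rect [480.6 -39.9] [35.  34.7] 2.7 mean [ 0.4812 -0.0398  0.0547] px [311.2178 187.6956]
brass 817 [358.022  204.2962] z pct [0.0116 0.0264 0.0418 0.0538 0.0563]
   top z 0.054542371709266124 rect [472.8  23.7] [17.  35.8] 2.6 mean [0.4737 0.0239 0.0545] px [358.8442 194.5435]
brass 951 [405.225  209.0294] z pct [0.012  0.0311 0.0505 0.0547 0.0566]
   top z 0.05466428828221348 rect [461.3  85.5] [33.  31.5] 6.7 mean [0.4627 0.0858 0.0546] px [406.841  199.1176]
wood 13990 [338.3692 316.6404] z pct [0.0043 0.0069 0.0104 0.0128 0.0148]
   top z 0.012781374375391508 rect [630.7  40.3] [ 82.2 275.7] 8.0 mean [0.633  0.0436 0.0127] px [338.2256 315.9676]
top [[22, 138, 196], [22, 137, 197], [22, 139
[... 305 characters left out ...]
4 0.0553 0.057 ]
   top z 0.05464939019614645 rect [480.1 -38.8] [34. 35.] 18.0 mean [ 0.4802 -0.0385  0.0546] px [334.0624 288.9009]
brass 396 [286.5505 295.8813] z pct [0.0211 0.053  0.0543 0.0553 0.057 ]
   top z 0.05469169184275302 rect [473.3  25.2] [16.1 35.1] 2.8 mean [0.4728 0.025  0.0547] px [286.1473 294.8276]
brass 668 [240.6976 304.7665] z pct [0.0229 0.0531 0.0542 0.0552 0.0571]
   top z 0.05454524508363684 rect [461.7  86.9] [31.  31.2] 7.0 mean [0.4616 0.0867 0.0546] px [239.2964 303.7764]
wood 9738 [276.1734 190.4997] z pct [0.0046 0.0068 0.0102 0.0127 0.015 ]
   top z 0.012594201594579468 rect [630.9  42.2] [ 80.3 274.1] 8.3 mean [0.6294 0.0425 0.0126] px [276.2141 190.8549]
```

```bash
cat > plan.py <<'E'
import sys
from vis import *
from scipy.spatial.transform import Rotation as R
rk=np.radians(8.15);c=np.array([.6308,.0413])
pk=lambda y:[*(c+y*np.array([-np.sin(rk),np.cos(rk)])),8.15]
T=dict(square=[.4615,.0863,6.9],flat=[.473,.0246,2.7],round=[.4803,-.0393,9],tube=[.4925,-.106,9],
 psquare=pk(-.0975),pflat=pk(-.0325),pround=pk(.0325),ptube=pk(.0975))
def go(name,z):
    s=sense();M=R.from_quat(s["tool_rot"]).as_matrix();x,y,a=T[name]
    yaw=np.degrees(np.arctan2(M[1,1],M[0,1]))
    d=M.T@(np.array([x,y,z])-s["tcp_pos"])
    t=np.radians(yaw-a);Rz=np.array([[np.cos(t),np.sin(t),0],[-np.sin(t),np.cos(t),0],[0,0,1]])
    print(name,"t",round(s["t"],1),"tcp",s["tcp_pos"],"yaw",round(yaw,1),"turn",round((yaw-a)/6,2),"shift now",np.round(d/.025,2),"after turn",np.round(Rz@d/.025,2),"F",np.round(s["force"],1),"gap",round(s["finger_gap"]*85.4,1))
if __name__=="__main__": go(sys.argv[1],float(sys.argv[2]))
E
python3 -c "
from vis import *
# two-view ray check of top faces (scene px, top px)
for a,b in(((261.2,183.6),(383.8,279.4)),((311.2,187.7),(334.1,288.9)),((358.8,194.5),(286.1,294.8)),((406.8,199.1),(239.3,303.8))): print(*tri(a,b))
"
python3 -m handwheel '[[[0,0,0,-1],[0,0,0,-1],[0,0,0,-1],[0,0,0,-1],[0,0,0,-1],[0,0,0,-1],[0,0,0,-1],[0,0,0,-1],[0,0,0,-1],[0,0,0,-1],[0,0,0,-1],[0,0,0,-1],[0,0,0,-0.5],[0,0,0,0]]]' 85
python3 plan.py square 0.14
```

```text
[ 0.4929 -0.1059  0.053 ] [np.float64(0.0009009232119510307), np.float64(0.0009009232119510133)]
[ 0.4805 -0.0393  0.054 ] [np.float64(0.0007168791863634461), np.float64(0.0007168791863634544)]
[0.4731 0.0244 0.0541] [np.float64(0.000688568564719883), np.float64(0.0006885685647199063)]
[0.4617 0.0862 0.0538] [np.float64(0.0006221890846053024), np.float64(0.0006221890846052568)]
t: 1.85
tcp_pos: [0.2717, -0.5624, 0.2308]
tool_rot: [0.638, 0.77, 0.0, -0.0]
force: [0.6, 0.1, -0.4]
finger_gap: 0.999
gripper_force: 0.0
square t 1.9 tcp [ 0.2717 -0.5624  0.2308] yaw 10.7 turn 0.64 shift now [24.08 12.3   3.66] after turn [24.85 10.66  3.66] F [ 0.6  0.1 -0.4] gap 85.3
```

```bash
python3 -m handwheel '[[[0,0,0,0.64],[1,0.43,0.15,0],[1,0.43,0.15,0],[1,0.43,0.15,0],[1,0.43,0.15,0],[1,0.43,0.15,0],[1,0.43,0.15,0],[1,0.43,0.15,0],[1,0.43,0.15,0],[1,0.43,0.15,0],[1,0.43,0.15,0],[1,0.43,0.15,0],[1,0.43,0.15,0],[1,0.43,0.15,0],[1,0.43,0.15,0],[1,0.43,0.15,0],[1,0.43,0.15,0],[1,0.43,0.15,0],[1,0.43,0.15,0],[1,0.43,0.15,0]]]'
python3 plan.py square 0.12
```

```text
t: 4.35
tcp_pos: [0.4175, -0.0658, 0.16]
tool_rot: [0.663, 0.748, 0.0, 0.0]
force: [-0.1, -0.3, 0.9]
finger_gap: 0.988
gripper_force: 0.0
square t 4.3 tcp [ 0.4175 -0.0658  0.16  ] yaw 6.9 turn -0.01 shift now [5.83 2.47 1.6 ] after turn [5.83 2.48 1.6 ] F [-0.1 -0.3  0.9] gap 84.4
```

```bash
python3 -m handwheel '[[[0.97,0.41,0.27,0],[0.97,0.41,0.27,0],[0.97,0.41,0.27,0],[0.97,0.41,0.27,0],[0.97,0.41,0.27,0],[0.97,0.41,0.27,0],[0,0,0,0],[0,0,0,0]]]'
python3 plan.py square 0.021
```

```text
t: 5.35
tcp_pos: [0.4605, 0.0849, 0.1196]
tool_rot: [0.663, 0.749, -0.0, -0.0]
force: [0.3, -0.4, 1.0]
finger_gap: 0.994
gripper_force: 0.0
square t 5.3 tcp [0.4605 0.0849 0.1196] yaw 6.9 turn 0.0 shift now [0.05 0.05 3.94] after turn [0.05 0.05 3.94] F [ 0.3 -0.4  1. ] gap 84.9
```

```bash
python3 -m handwheel '[[[0.05,0.05,0.7,0],[0,0,0.8,0],[0,0,0.8,0],[0,0,0.8,0],[0,0,0.5,0],[0,0,0.34,0],[0,0,0,0],[0,0,0,0]]]'
python3 plan.py square 0.021
python3 -m handwheel '[[[0,0,0,0],[0,0,0,0],[0,0,0,0],[0,0,0,0],[0,0,0,0],[0,0,0,0],[0,0,0,0],[0,0,0,0],[0,0,0,0],[0,0,0,0],[0,0,0,0],[0,0,0,0]]]' 0 50
python3 plan.py square 0.021
```

```text
t: 6.35
tcp_pos: [0.4621, 0.0866, 0.0215]
tool_rot: [0.663, 0.749, 0.0, 0.0]
force: [-0.7, -0.2, 0.3]
finger_gap: 0.996
gripper_force: 0.0
square t 6.3 tcp [0.4621 0.0866 0.0215] yaw 6.9 turn 0.0 shift now [-0.01 -0.02  0.02] after turn [-0.01 -0.02  0.02] F [-0.7 -0.2  0.3] gap 85.1
t: 7.85
tcp_pos: [0.4616, 0.0867, 0.0214]
tool_rot: [0.663, 0.749, -0.0, -0.0]
force: [-1.1, -0.5, 6.2]
finger_gap: 0.369
gripper_force: 50.5
square t 7.8 tcp [0.4616 0.0867 0.0214] yaw 6.9 turn 0.01 shift now [-0.01 -0.    0.02] after turn [-0.01 -0.    0.02] F [-1.1 -0.5  6.2] gap 31.5
```

Run:
```python
from vis import *
p,d=snapshot("scene");cv2.imwrite("pics/scene1.png",cv2.resize(p[120:300,250:500,::-1],None,fx=3,fy=3))
```

```text
(no output)
```

View pics/scene1.png

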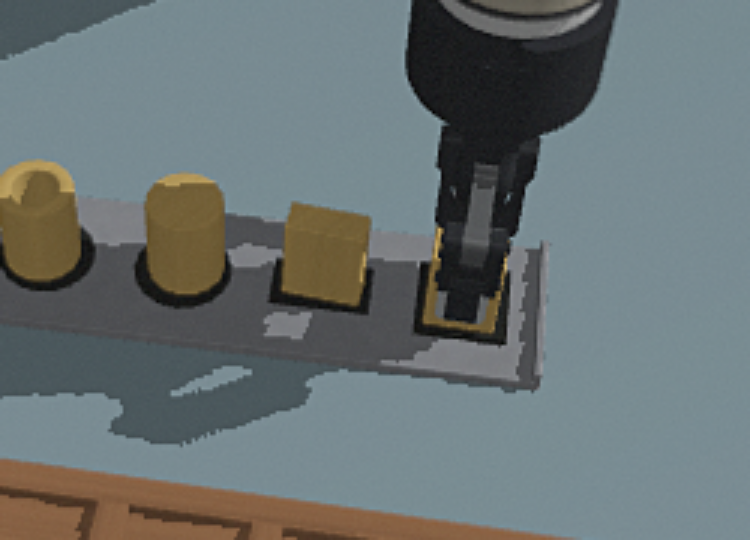

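The crop shows the fingers closed squarely on the square block at (465,280) and well clear of the flat bar at (325,255). I'll lift it.

```bash
python3 -m handwheel '[[[0,0,-0.2,0],[0,0,-0.5,0],[0,0,-0.8,0],[0,0,-0.8,0],[0,0,-0.8,0],[0,0,-0.5,0],[0,0,0,0]]]'
python3 plan.py psquare 0.11
```

```text
t: 8.78
tcp_pos: [0.4623, 0.0866, 0.112]
tool_rot: [0.663, 0.749, 0.001, 0.001]
force: [1.1, -0.1, -4.0]
finger_gap: 0.367
gripper_force: 50.1
psquare t 8.8 tcp [0.4623 0.0866 0.112 ] yaw 6.9 turn -0.2 shift now [-6.51  6.56  0.1 ] after turn [-6.65  6.42  0.1 ] F [ 1.1 -0.1 -4. ] gap 31.4
```

```bash
python3 -m handwheel '[[[0,0,0,-0.2],[-0.35,0.3,0,0],[-0.8,0.8,0,0],[-0.9,0.9,0,0],[-0.9,0.9,0,0],[-0.9,0.9,0,0],[-0.9,0.9,0,0],[-0.9,0.9,0,0],[-0.6,0.5,0,0],[-0.4,0.32,0,0],[0,0,0,0],[0,0,0,0],[0,0,0,0]]]'
python3 plan.py psquare 0.0185
```

```text
t: 10.4
tcp_pos: [0.6433, -0.0545, 0.1109]
tool_rot: [0.655, 0.756, -0.0, -0.001]
force: [-0.0, 0.5, -3.3]
finger_gap: 0.366
gripper_force: 50.1
psquare t 10.4 tcp [ 0.6433 -0.0545  0.1109] yaw 8.2 turn 0.0 shift now [-0.04  0.05  3.7 ] after turn [-0.04  0.05  3.7 ] F [-0.   0.5 -3.3] gap 31.3
```

```bash
python3 -m handwheel '[[[-0.04,0.05,0.5,0],[0,0,0.8,0],[0,0,0.8,0],[0,0,0.6,0],[0,0,0.4,0],[0,0,0.2,0],[0,0,0.2,0],[0,0,0.1,0],[0,0,0.04,0],[0,0,0.04,0],[0,0,0,0],[0,0,0,0]]]'
python3 plan.py psquare 0.0185
```

```text
t: 11.9
tcp_pos: [0.6457, -0.0561, 0.0192]
tool_rot: [0.655, 0.755, 0.0, 0.0]
force: [0.7, 0.4, -5.0]
finger_gap: 0.367
gripper_force: 50.1
psquare t 11.9 tcp [ 0.6457 -0.0561  0.0192] yaw 8.1 turn -0.0 shift now [ 0.04 -0.04  0.03] after turn [ 0.04 -0.04  0.03] F [ 0.7  0.4 -5. ] gap 31.3
```

```bash
python3 -m handwheel '[[[0,0,0.04,0],[0,0,0,0],[0,0,0,0]]]'
python3 - <<'E'
from vis import *
p,d=snapshot("scene");cv2.imwrite("pics/scene2.png",cv2.resize(p[230:380,200:460,::-1],None,fx=3,fy=3))
E
```

```text
t: 12.28
tcp_pos: [0.6458, -0.0561, 0.0185]
tool_rot: [0.655, 0.755, 0.0, 0.0]
force: [-1.5, 1.2, 0.2]
finger_gap: 0.37
gripper_force: 50.4
```

View pics/scene2.png

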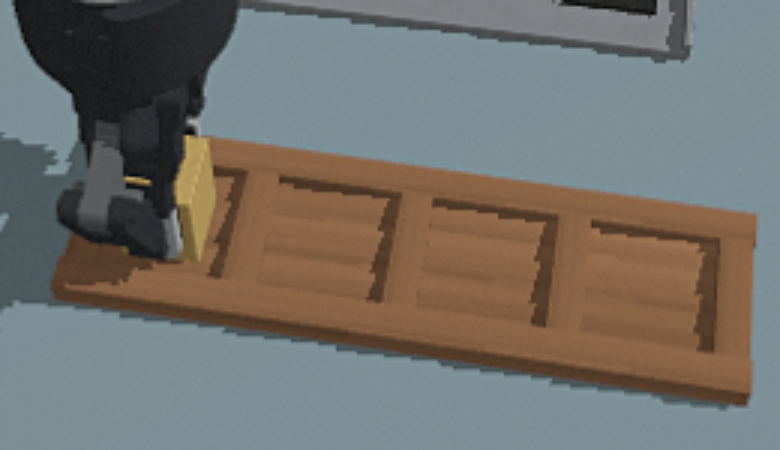

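The square block is down in the end pocket, with its lower edge at crop (195,260). The weight has gone off the wrist, so it is resting on the floor. I'll open and go up.

```bash
python3 -m handwheel '[[[0,0,0,0],[0,0,0,0],[0,0,0,0],[0,0,0,0],[0,0,0,0],[0,0,0,0],[0,0,-0.3,0],[0,0,-0.7,0],[0,0,-0.9,0],[0,0,-0.9,0],[0,0,-0.6,0],[0,0,-0.2,0],[0,0,0,0]]]' 75
python3 plan.py flat 0.11
```

```text
t: 13.95
tcp_pos: [0.6455, -0.056, 0.1083]
tool_rot: [0.655, 0.755, 0.0, 0.0]
force: [-0.3, -0.9, 0.2]
finger_gap: 0.879
gripper_force: 0.0
flat t 13.9 tcp [ 0.6455 -0.056   0.1083] yaw 8.1 turn 0.91 shift now [ 4.17 -6.37 -0.07] after turn [ 3.55 -6.74 -0.07] F [-0.3 -0.9  0.2] gap 75.1
```

```bash
python3 -m handwheel '[[[0,0,0,0.5],[0,0,0,0.41],[0.25,-0.44,0,0],[0.5,-0.9,0,0],[0.5,-1,0,0],[0.5,-1,0,0],[0.5,-1,0,0],[0.5,-1,0,0],[0.5,-0.9,0,0],[0.3,-0.5,0,0],[0,0,0,0],[0,0,0,0]]]'
python3 plan.py flat 0.021
```

```text
t: 15.45
tcp_pos: [0.4745, 0.0244, 0.1082]
tool_rot: [0.69, 0.723, 0.001, 0.001]
force: [-0.5, -1.3, 0.2]
finger_gap: 0.876
gripper_force: 0.0
flat t 15.4 tcp [0.4745 0.0244 0.1082] yaw 2.7 turn -0.0 shift now [ 0.01 -0.06  3.49] after turn [ 0.01 -0.06  3.49] F [-0.5 -1.3  0.2] gap 74.8
```

```bash
python3 -m handwheel '[[[0,-0.03,0.7,0],[0,0,0.8,0],[0,0,0.8,0],[0,0,0.6,0],[0,0,0.37,0],[0,0,0.2,0],[0,0,0,0],[0,0,0,0]]]'
python3 -m handwheel '[[[0,0,0,0],[0,0,0,0],[0,0,0,0],[0,0,0,0],[0,0,0,0],[0,0,0,0],[0,0,0,0],[0,0,0,0],[0,0,0,0],[0,0,0,0],[0,0,0,0],[0,0,0,0]]]' 0 50
python3 plan.py flat 0.021
python3 -m handwheel '[[[0,0,-0.2,0],[0,0,-0.5,0],[0,0,-0.8,0],[0,0,-0.8,0],[0,0,-0.8,0],[0,0,-0.4,0],[0,0,0,0]]]'
python3 plan.py pflat 0.11
```

```text
t: 16.45
tcp_pos: [0.4726, 0.0247, 0.0217]
tool_rot: [0.69, 0.723, 0.0, 0.0]
force: [0.7, 0.5, 0.5]
finger_gap: 0.879
gripper_force: 0.0
t: 17.95
tcp_pos: [0.4725, 0.0247, 0.0216]
tool_rot: [0.69, 0.723, 0.0, 0.0]
force: [0.5, 0.6, 5.4]
finger_gap: 0.183
gripper_force: 49.4
flat t 17.9 tcp [0.4725 0.0247 0.0216] yaw 2.7 turn -0.0 shift now [-0.    0.02  0.02] after turn [-0.    0.02  0.02] F [0.5 0.6 5.4] gap 15.7
t: 18.82
tcp_pos: [0.4726, 0.0247, 0.1095]
tool_rot: [0.69, 0.723, 0.0, 0.001]
force: [-0.2, 0.6, -2.2]
finger_gap: 0.183
gripper_force: 48.8
pflat t 18.8 tcp [0.4726 0.0247 0.1095] yaw 2.7 turn -0.91 shift now [-0.92  6.47 -0.01] after turn [-1.54  6.36 -0.01] F [-0.2  0.6 -2.2] gap 15.6
```

Held: the wrist carries 2.2 N of weight and the gap is 15.7 mm. Next is the flat bar's pocket.

```bash
python3 -m handwheel '[[[0,0,0,-0.5],[0,0,0,-0.41],[-0.1,0.4,0,0],[-0.2,0.8,0,0],[-0.24,1,0,0],[-0.24,1,0,0],[-0.24,1,0,0],[-0.24,1,0,0],[-0.18,0.76,0,0],[-0.1,0.4,0,0],[0,0,0,0],[0,0,0,0],[0,0,0,0]]]'
python3 plan.py pflat 0.0187
```

```text
t: 20.45
tcp_pos: [0.6343, 0.0093, 0.1087]
tool_rot: [0.655, 0.755, -0.0, -0.0]
force: [-0.2, 0.1, -2.0]
finger_gap: 0.179
gripper_force: 48.9
pflat t 20.4 tcp [0.6343 0.0093 0.1087] yaw 8.1 turn -0.0 shift now [-0.01  0.05  3.6 ] after turn [-0.01  0.05  3.6 ] F [-0.2  0.1 -2. ] gap 15.3
```

```bash
python3 -m handwheel '[[[-0.01,0.03,0.5,0],[0,0,0.8,0],[0,0,0.8,0],[0,0,0.6,0],[0,0,0.4,0],[0,0,0.2,0],[0,0,0.1,0],[0,0,0.1,0],[0,0,0.04,0],[0,0,0,0],[0,0,0,0]]]'
python3 plan.py pflat 0.0187
python3 -m handwheel '[[[0,0,0.04,0],[0,0,0,0],[0,0,0,0]]]'
```

```text
t: 21.82
tcp_pos: [0.6361, 0.0089, 0.0206]
tool_rot: [0.655, 0.755, 0.0, 0.0]
force: [-0.6, -0.4, -2.4]
finger_gap: 0.177
gripper_force: 48.9
pflat t 21.8 tcp [0.6361 0.0089 0.0206] yaw 8.1 turn -0.0 shift now [ 0.01 -0.03  0.07] after turn [ 0.01 -0.03  0.07] F [-0.6 -0.4 -2.4] gap 15.1
t: 22.2
tcp_pos: [0.636, 0.009, 0.0193]
tool_rot: [0.655, 0.755, -0.0, -0.0]
force: [-0.0, -0.5, -1.4]
finger_gap: 0.18
gripper_force: 48.9
```

```bash
python3 -m handwheel '[[[0,0,0.03,0],[0,0,0,0],[0,0,0,0]]]'
python3 - <<'E'
from vis import *
p,d=snapshot("scene");cv2.imwrite("pics/scene3.png",cv2.resize(p[230:380,200:460,::-1],None,fx=3,fy=3))
E
```

```text
t: 22.58
tcp_pos: [0.636, 0.0089, 0.0186]
tool_rot: [0.655, 0.755, 0.0, 0.0]
force: [-0.6, 0.2, -1.9]
finger_gap: 0.179
gripper_force: 49.0
```

View pics/scene3.png

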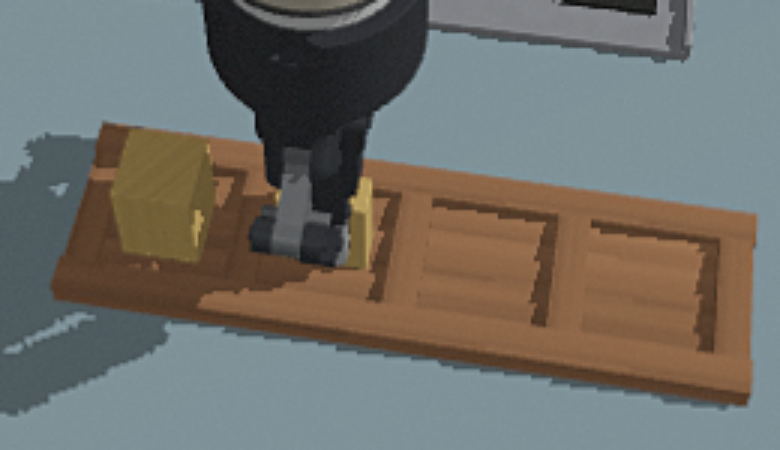

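The square block stands upright in its pocket at crop (160,200), and the flat bar is in the second pocket at (330,230). The wrist still carries its weight, so I'll go down a little further.

```bash
python3 -m handwheel '[[[0,0,0.03,0],[0,0,0,0],[0,0,0,0]]]'|grep -E 'tcp|force'; python3 -m handwheel '[[[0,0,0.02,0],[0,0,0,0],[0,0,0,0]]]'|grep -E 'tcp|force'
```

```text
tcp_pos: [0.6361, 0.009, 0.0186]
force: [-2.4, -0.6, 5.5]
gripper_force: 49.8
tcp_pos: [0.6361, 0.0089, 0.0186]
force: [-2.1, -0.3, 9.3]
gripper_force: 50.4
```

```bash
python3 -m handwheel '[[[0,0,-0.03,0],[0,0,0,0],[0,0,0,0],[0,0,0,0],[0,0,0,0],[0,0,0,0],[0,0,0,0],[0,0,-0.3,0],[0,0,-0.7,0],[0,0,-0.9,0],[0,0,-0.9,0],[0,0,-0.6,0],[0,0,-0.2,0],[0,0,0,0]]]' 75
python3 plan.py round 0.11
```

```text
t: 25.12
tcp_pos: [0.6359, 0.009, 0.1083]
tool_rot: [0.655, 0.755, 0.0, 0.0]
force: [0.5, 0.2, 0.8]
finger_gap: 0.878
gripper_force: 0.0
round t 25.1 tcp [0.6359 0.009  0.1083] yaw 8.1 turn -0.14 shift now [-1.03 -6.44 -0.07] after turn [-0.93 -6.45 -0.07] F [0.5 0.2 0.8] gap 75.0
```

No turn is needed for the round slug.

```bash
python3 -m handwheel '[[[-0.08,-0.45,0,0],[-0.15,-1,0,0],[-0.15,-1,0,0],[-0.15,-1,0,0],[-0.15,-1,0,0],[-0.15,-1,0,0],[-0.12,-0.6,0,0],[-0.08,-0.4,0,0],[0,0,0,0],[0,0,0,0],[0,0,0,0]]]' | grep '^t:'
python3 plan.py round 0.0215
```

```text
t: 26.5
round t 26.5 tcp [ 0.4808 -0.0394  0.1081] yaw 8.2 turn -0.14 shift now [ 0.01 -0.02  3.46] after turn [ 0.01 -0.02  3.46] F [ 1.2  0.2 -0.7] gap 75.5
```

```bash
python3 -m handwheel '[[[0,0,0.7,0],[0,0,0.8,0],[0,0,0.8,0],[0,0,0.6,0],[0,0,0.36,0],[0,0,0.2,0],[0,0,0,0],[0,0,0,0]]]' | grep force
python3 -m handwheel '[[[0,0,0,0],[0,0,0,0],[0,0,0,0],[0,0,0,0],[0,0,0,0],[0,0,0,0],[0,0,0,0],[0,0,0,0],[0,0,0,0],[0,0,0,0]]]' 0 50 | grep force
python3 plan.py round 0.0215
python3 -m handwheel '[[[0,0,-0.2,0],[0,0,-0.5,0],[0,0,-0.8,0],[0,0,-0.8,0],[0,0,-0.8,0],[0,0,-0.4,0],[0,0,0,0]]]' | grep force
python3 plan.py pround 0.11
```

```text
force: [0.4, 0.0, 0.7]
gripper_force: 0.0
force: [-1.0, -0.3, 5.6]
gripper_force: 49.5
round t 28.8 tcp [ 0.4799 -0.0394  0.0221] yaw 8.1 turn -0.14 shift now [0.   0.02 0.02] after turn [0.   0.02 0.02] F [-1.  -0.3  5.6] gap 34.5
force: [0.6, 0.6, -3.6]
gripper_force: 50.3
pround t 29.6 tcp [ 0.4803 -0.0394  0.1098] yaw 8.1 turn -0.0 shift now [ 3.65  6.42 -0.  ] after turn [ 3.64  6.42 -0.  ] F [ 0.6  0.6 -3.6] gap 34.6
```

```bash
python3 -m handwheel '[[[0.24,0.42,0,0],[0.5,0.9,0,0],[0.57,1,0,0],[0.57,1,0,0],[0.57,1,0,0],[0.57,1,0,0],[0.4,0.7,0,0],[0.22,0.4,0,0],[0,0,0,0],[0,0,0,0],[0,0,0,0]]]' | grep '^t:'
python3 plan.py pround 0.019
```

```text
t: 31.0
pround t 31.0 tcp [0.6252 0.0729 0.1089] yaw 8.1 turn -0.01 shift now [0.01 0.05 3.6 ] after turn [0.01 0.05 3.6 ] F [-0.6  0.5 -4.1] gap 34.9
```

```bash
python3 -m handwheel '[[[0,0.02,0.5,0],[0,0,0.8,0],[0,0,0.8,0],[0,0,0.6,0],[0,0,0.4,0],[0,0,0.2,0],[0,0,0.1,0],[0,0,0.1,0],[0,0,0.04,0],[0,0,0,0],[0,0,0,0]]]' | grep -E 'tcp|force:'
for i in 1; do python3 -m handwheel '[[[0,0,0.04,0],[0,0,0,0],[0,0,0,0]]]'| grep -E 'tcp|force:'; done
python3 - <<'E'
from vis import *
p,d=snapshot("scene");cv2.imwrite("pics/scene4.png",cv2.resize(p[230:380,200:460,::-1],None,fx=3,fy=3))
E
```

```text
tcp_pos: [0.6266, 0.0735, 0.0208]
force: [-0.7, -0.1, -4.3]
gripper_force: 50.5
tcp_pos: [0.6265, 0.0735, 0.0196]
force: [-0.8, -0.4, -3.9]
gripper_force: 50.5
```

View pics/scene4.png

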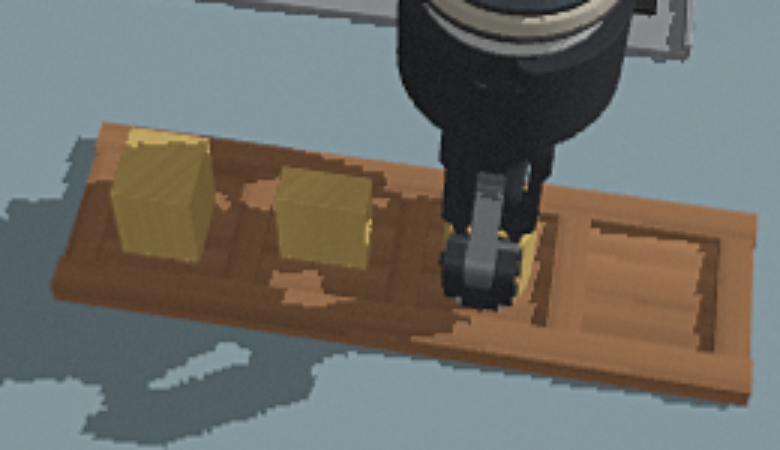

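The square block at crop (160,200) and the flat bar at (325,220) stand upright. The round slug is in the third pocket at (490,260) but still hangs slightly above the floor.

```bash
python3 -m handwheel '[[[0,0,0.03,0],[0,0,0,0],[0,0,0,0]]]'|grep -E 'tcp|force:'; python3 -m handwheel '[[[0,0,0.02,0],[0,0,0,0],[0,0,0,0]]]'|grep -E 'tcp|force:'
```

```text
tcp_pos: [0.6266, 0.0735, 0.0191]
force: [-0.5, 0.5, 0.9]
gripper_force: 50.8
tcp_pos: [0.6266, 0.0735, 0.0191]
force: [-2.6, -0.7, 5.7]
gripper_force: 50.9
```

```bash
python3 -m handwheel '[[[0,0,-0.02,0],[0,0,0,0],[0,0,0,0],[0,0,0,0],[0,0,0,0],[0,0,0,0],[0,0,-0.3,0],[0,0,-0.7,0],[0,0,-0.9,0],[0,0,-0.9,0],[0,0,-0.6,0],[0,0,-0.2,0],[0,0,0,0]]]' 75 | grep force
python3 plan.py tube 0.11
```

```text
force: [0.5, 0.6, -0.4]
gripper_force: 0.0
tube t 35.2 tcp [0.6265 0.0735 0.1091] yaw 8.1 turn -0.15 shift now [-6.35 -6.32 -0.04] after turn [-6.25 -6.42 -0.04] F [ 0.5  0.6 -0.4] gap 74.7
```

```bash
python3 -m handwheel '[[[-0.35,-0.32,0,0],[-0.8,-0.8,0,0],[-1,-1,0,0],[-1,-1,0,0],[-1,-1,0,0],[-1,-1,0,0],[-0.8,-0.8,0,0],[-0.4,-0.4,0,0],[0,0,0,0],[0,0,0,0],[0,0,0,0]]]' | grep '^t:'
python3 plan.py tube 0.0215
```

```text
t: 36.55
tube t 36.5 tcp [ 0.4931 -0.1053  0.1088] yaw 8.2 turn -0.13 shift now [-0.02 -0.03  3.49] after turn [-0.02 -0.03  3.49] F [ 0.4  0.1 -0.5] gap 75.0
```

```bash
python3 -m handwheel '[[[0,0,0.7,0],[0,0,0.8,0],[0,0,0.8,0],[0,0,0.6,0],[0,0,0.38,0],[0,0,0.2,0],[0,0,0,0],[0,0,0,0]]]' | grep force
python3 -m handwheel '[[[0,0,0,0],[0,0,0,0],[0,0,0,0],[0,0,0,0],[0,0,0,0],[0,0,0,0],[0,0,0,0],[0,0,0,0],[0,0,0,0],[0,0,0,0]]]' 0 50 | grep force
python3 plan.py tube 0.0215
python3 -m handwheel '[[[0,0,-0.2,0],[0,0,-0.5,0],[0,0,-0.8,0],[0,0,-0.8,0],[0,0,-0.8,0],[0,0,-0.4,0],[0,0,0,0]]]' | grep force
python3 plan.py ptube 0.11
```

```text
force: [-0.4, 0.6, 0.8]
gripper_force: 0.0
force: [-0.9, -0.2, 5.5]
gripper_force: 49.8
tube t 38.8 tcp [ 0.4926 -0.1061  0.0223] yaw 8.1 turn -0.14 shift now [ 0.   -0.    0.03] after turn [ 0.   -0.    0.03] F [-0.9 -0.2  5.5] gap 34.0
force: [-0.6, -0.4, -2.1]
gripper_force: 50.0
ptube t 39.7 tcp [ 0.4929 -0.1061  0.1101] yaw 8.1 turn -0.0 shift now [8.96 6.29 0.  ] after turn [8.95 6.3  0.  ] F [-0.6 -0.4 -2.1] gap 34.1
```

```bash
python3 -m handwheel '[[[0.45,0.3,0,0],[0.9,0.63,0,0],[1,0.7,0,0],[1,0.7,0,0],[1,0.7,0,0],[1,0.7,0,0],[1,0.7,0,0],[1,0.7,0,0],[0.8,0.57,0,0],[0.5,0.4,0,0],[0.3,0.2,0,0],[0,0,0,0],[0,0,0,0],[0,0,0,0]]]' | grep '^t:'
python3 plan.py ptube 0.0195
```

```text
t: 41.42
ptube t 41.4 tcp [0.6165 0.137  0.1093] yaw 8.1 turn -0.01 shift now [0.03 0.02 3.59] after turn [0.03 0.02 3.59] F [-0.1 -0.7 -2.8] gap 34.0
```

```bash
python3 -m handwheel '[[[0.02,0,0.5,0],[0,0,0.8,0],[0,0,0.8,0],[0,0,0.6,0],[0,0,0.4,0],[0,0,0.2,0],[0,0,0.1,0],[0,0,0.1,0],[0,0,0.04,0],[0,0,0,0],[0,0,0,0]]]' | grep -E 'tcp|force:'
python3 -m handwheel '[[[0,0,0.04,0],[0,0,0,0],[0,0,0,0]]]'| grep -E 'tcp|force:'
python3 -m handwheel '[[[0,0,0.02,0],[0,0,0,0],[0,0,0,0]]]'| grep -E 'tcp|force:'
```

```text
tcp_pos: [0.6169, 0.1383, 0.021]
force: [-0.4, -0.1, -2.3]
gripper_force: 50.1
tcp_pos: [0.6167, 0.1382, 0.0198]
force: [-0.7, 0.7, -2.8]
gripper_force: 50.1
tcp_pos: [0.6168, 0.1383, 0.0194]
force: [-0.1, -0.5, -1.7]
gripper_force: 50.2
```

```bash
python3 -m handwheel '[[[0,0,0.02,0],[0,0,0,0],[0,0,0,0]]]'|grep -E 'tcp|force:'; python3 -m handwheel '[[[0,0,0.02,0],[0,0,0,0],[0,0,0,0]]]'|grep -E 'tcp|force:'
```

```text
tcp_pos: [0.6168, 0.1383, 0.0194]
force: [-2.3, -0.3, 5.1]
gripper_force: 50.7
tcp_pos: [0.6168, 0.1383, 0.0194]
force: [-2.8, -0.5, 9.3]
gripper_force: 51.2
```

The tube is on its floor. I'll release, rise clear, and move back toward the robot so the cameras see the whole rack.

```bash
python3 -m handwheel '[[[0,0,-0.04,0],[0,0,0,0],[0,0,0,0],[0,0,0,0],[0,0,0,0],[0,0,0,0],[0,0,-0.3,0],[0,0,-0.7,0],[0,0,-0.9,0],[0,0,-0.9,0],[0,0,-0.9,0],[0,0,-0.9,0],[0,0,-0.6,0],[0,0,-0.2,0],[0,0,0,0]]]' 75 | grep force
python3 -m handwheel '[[[0.5,0,0,0],[1,0,0,0],[1,-0.3,0,0],[1,-0.5,0,0],[1,-0.5,0,0],[1,-0.5,0,0],[1,-0.5,0,0],[1,-0.5,0,0],[1,-0.5,0,0],[0.5,0,0,0],[0,0,0,0],[0,0,0,0]]]'
python3 - <<'E'
from vis import *
rk=np.radians(8.15);c=np.array([.6308,.0413]);Rk=np.array([[np.cos(rk),np.sin(rk)],[-np.sin(rk),np.cos(rk)]])
for n in("scene","top"):
    p,d=snapshot(n)
    cv2.imwrite(f"pics/{n}5.png",p[:,:,::-1])
    for b in blobs(mask(p,(15,110,60),(30,255,255)),80):
        q=px(b);w=cloud(n,q,d);z=w[:,2];zt=np.percentile(z,90)
        t=w[abs(z-zt)<.004]
        if not .5<t[:,0].mean()<.75: continue
        r=cv2.minAreaRect(np.float32(t[:,:2]*1000))
        print(n,q.mean(0).round(),"topz",np.median(t[:,2]).round(4),"rack xy",Rk@(np.array(r[0])/1000-c),np.round(r[1],1))
E
```

```text
force: [0.3, 0.5, -0.5]
gripper_force: 0.0
t: 47.68
tcp_pos: [0.5038, 0.3488, 0.154]
tool_rot: [0.655, 0.755, -0.0, 0.0]
force: [-0.8, -0.2, -0.4]
finger_gap: 0.875
gripper_force: 0.0
scene [ 53. 173.] topz 0.0257 rack xy [-0.1611 -0.4382] [21.6 97.9]
scene [254. 295.] topz 0.0518 rack xy [ 0.0013 -0.0992] [33.  32.2]
scene [308. 302.] topz 0.0516 rack xy [ 0.001  -0.0339] [17.4 36. ]
scene [363. 310.] topz 0.0517 rack xy [0.001  0.0313] [34.5 34.6]
scene [419. 318.] topz 0.0515 rack xy [0.0011 0.0963] [33.7 34.8]
top [344. 174.] topz 0.0518 rack xy [ 0.0023 -0.0975] [32.8 32.1]
top [298. 181.] topz 0.0517 rack xy [ 0.002  -0.0323] [16.6 35.8]
top [253. 188.] topz 0.0516 rack xy [0.0013 0.0333] [34.9 34.8]
top [207. 195.] topz 0.0514 rack xy [0.0009 0.0983] [34.2 34.5]
top [602. 252.] topz 0.025 rack xy [-0.1615 -0.4372] [ 20.9 100.7]
```

View pics/scene5.png

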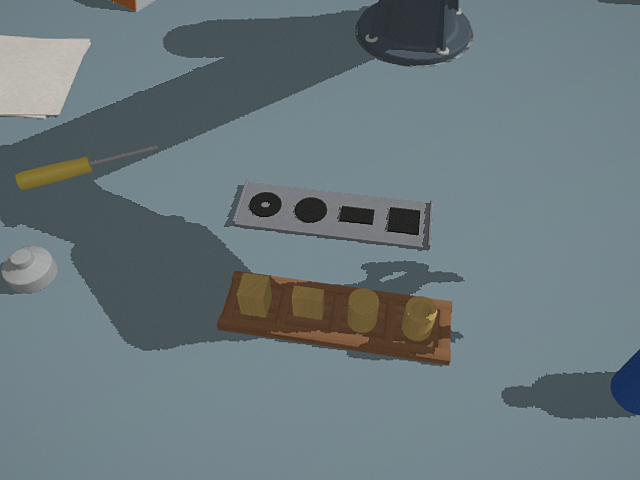

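View pics/top5.png

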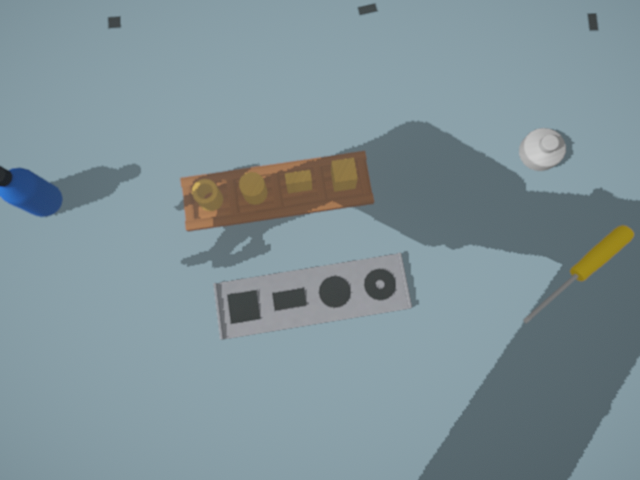

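In both views all four specimens stand upright in the rack. From the robot's left in the overhead view they are tube (207,195), round (253,188), flat (298,181) and square (344,174). This is the reverse of the tray order, which its bare seats still show. Their tops measure 51.5 mm high, and every specimen is within about 3 mm of its pocket's centre.

```bash
python3 -c "from station import *; print(sign_off())"
```

```text
the job is handed in; nothing more can be done
None
```

All four specimens stand upright on their pocket floors in the reverse of the tray order (tube, round, flat, square from the robot's left), and I handed the job in at about 48 s; it gave no verdict.

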